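Bring the released vials over the code reader and hold the carrier out

ROBOT

A 7-joint arm with a two-finger parallel gripper is mounted at the origin on a cart in front of the work surface, level with it; the furniture and walls round the work are solid. World frame = base frame: x ahead of the robot, y to its left, z up, the work surface at z = 0. Lengths are in mm, angles in rad, forces in N, time in s.
With the tool pointing down it reaches from about 400 to 925 mm from the base axis. Payload 5.6 kg.
Tool frame: the origin (TCP) lies midway between the tips of the shut fingers; the grasp point (between the pads) lies 19 mm behind it (robot.tcp_to_grasp is the distance from the TCP to the grasp point, in mm); z points along the fingers, y is the line along which they close (so a half turn about z gives the same grasp; the last joint's range is limited). The gripper opens to 85 mm and grips with 20 to 120 N. Pads are 22 mm wide; open, the fingers measure 114 mm over their backs; the gripper's body (76 mm by 85 mm) begins 54 mm behind the grasp point. The pads swing forward as they close: fully open they stand 13 mm farther back than shut.
Start: joints at [1.255, 0.468, -0.012, 1.603, 0.006, 1.071, -0.056], TCP at [175.086, -625.983, 193.69] pointing down, gripper open.
Joint ranges: [-2.53, 2.53], [-0.31, 2.02], [-1.57, 1.55], [0.28, 2.44], [-1.29, 4.43], [0.15, 1.84], [-2.92, 2.92]. Speed limits (rad/s): [2.57, 2.57, 3.14, 3.14, 3.14, 3.14, 3.14].

INTERFACE

Orientations are given as [roll, pitch, yaw] about the fixed x, y, z axes, in that order (R = Rz(yaw) Ry(pitch) Rx(roll)).
In Python, from cell import robot gives the robot as it stands.
- The arm moves only by the shell command python3 -m handwheel 'ROWS' [FORCE]. ROWS is JSON, a list of rows, each an object with "xyz": the shift along the tool's x, y, z in cm, a list of three; "angular": the turn, a rotation vector about the tool's x, y, z in rad, a list of three; "claw": the opening in per cent of the stroke, from 0 (shut) to 100 (fully open). A call has 1 to 5 rows; each row shifts and turns the commanded pose from where the row before left it, along the tool's axes as they then stand; what a row does not reach is not made up. A row lasts 1/12 s, in which the tool goes at most 41.7 mm and 7.16 degrees, less where a joint would pass 70% of its speed; a pose out of reach is approached as far as the arm can. A call with a gripper value outside its range is refused whole. The fingers move at their own pace and stop on an object; FORCE is the grip in N (left out, the last holds). Time passes only in rows, so rows that do not move let the fingers close. It gives the time, the measured TCP pose, the force, the opening and the grip force at its end, in the units of the state.
- robot.read_state(): the state, without advancing time (a new reading comes with each control period).
- robot.grab_frame(name): name is "scene" or "top"; returns (picture, depth): 480x640x3 uint8, blue, green, red; 480x640 float32, mm along the optical axis (not along the pixel's ray), 0 where there is no reading.
- robot.camera_info(name): a dict with "intrinsics" (3x3 intrinsics, pixels), "D" ([k1, k2, p1, p2, k3] as OpenCV has them; the pictures are not rectified), "world_to_cam" (4x4, takes a point from world to camera coordinates). Camera axes: x right, y up, looking along -z (the intrinsics and any distortion apply to the point x, -y, -z); pixel columns grow to the right and rows downward; lengths in mm; the calibration is good to about 2 mm. A picture is of the moment at which its call begins. camera_info takes no time and is no camera call.
- robot.finish_job(): hands the job in; it is judged then, once.
Trained networks look in the newest picture that a camera, given by its name, has taken for a name from the list of things; names that differ only in an ending like _2 or _b are one class to them, and where a whole thing is asked for, a point or a joint stands for the part that bears it (a point fixed in the world has none). Each returns a list of dicts, best first, with "score" (0 to 1); they miss things now and then, are a little off and sometimes report something else, mostly with a low value. They report only what shows in the picture. A call takes as long as a camera call.
- robot.search_frame(camera, query): "location" ([x, y, z] in mm, in world coordinates, good to about 4 mm: the middle of the surface that is visible of it).
- robot.trace(camera, query): "region" (480x640 bool, what is visible of it).
- robot.mark_of(camera, query): "location" ([x, y, z] in mm, in world coordinates, good to about 4 mm: a listed point, or the origin of a listed thing).
The state is a dict: "time_s": time; "q": joint angles; "joint_vel": joint speeds; "tau": joint torques, N m; "eef_pos": TCP position; "tcp_rot": TCP orientation; "ft_force": force on the tool from outside, world axes, zero at the start; "wrist_torque": the same for the moment, N m; "width": finger opening in mm; "grasp_force": force on a finger pad.
Only numpy, scipy, OpenCV 4.12 (cv2) and the standard library are available. Lean on these libraries where they do the work, as an engineer would, in place of code of your own. Each camera call takes 0.05 s, during which the arm holds its last target. There are 200 camera calls.

TASK

Sort the two vials waiting in the grey block by their cap tag: the green-tagged one has passed and goes into the empty socket of the reader's carrier plate, the red-tagged one goes into the empty socket of the white reject block, each let go standing fully down in its socket. Then slide the carrier plate straight out along its bed until the red line across it is level with the outer edge of the bed, so that the reader can read the vials from below. The plate is past its balance there and nothing else holds its tail down, so finish while still holding it (its upright grip is there for that), level on the bed and clear of the reader window; leave everything else on the desk alone.

Things in the scene. Friction and masses are not known exactly. Their poses are not given: they have to be found in the camera images.
- reader: Tube-code reader fixed to the desk, white and grey, 104 mm wide (x), 285 mm long (y). Origin: on the desk, under the middle of the bed's outer edge; its +y is outward, to the robot's left. y -160 to 0 mm: raised bed, top 55 mm above the desk, guide rails 12 mm high along both sides, 87 mm apart inside. y 0 to +125 mm: the lower part with the window.
- reader_window: The lower, outer part of the reader with the dark glass window on its top, 39 mm above the desk, so 16 mm below the carrier plate's underside. Same origin and axes as the reader; window centre at y = +75 mm. It must not be touched by the carrier.
- bed_edge (a point): Middle of the bed's outer edge, at the height of the bed's top (55 mm above the desk); axes as the reader. Two red ticks on the rail ends show the same edge.
- carrier: Loose aluminium plate lying on the bed between the rails (1.5 mm play each side), 84 mm (x) by 180 mm (y) by 8 mm, 0.3 to 0.45 kg. Origin: centre of its underside; +y is the outer end. At y = 55 mm a blue bar, 34 mm in y, top 20 mm above the underside, has two sockets, 16.5 mm diameter, 2 mm chamfer, 17 mm deep. Starts with its outer end 15 to 40 mm beyond the bed edge.
- carrier_mark (a point): Middle of the red line across the carrier's top, 20 mm from its centre towards the tail (110 mm from the outer end). Slide the carrier by +y until this point is level with bed_edge in the reader's y. There the centre of mass is about 25 to 35 mm outside the edge: let go, it tips onto the window; 2 to 4 N downward at the grip keeps it level.
- carrier_grip (a point): Centre of the top of the carrier's upright black grip near the tail: a fin 40 mm wide (x), 10 mm thick (y), standing 30 mm above the plate's top. Pinch it from above with the fingers either side in y; 25 mm of plate remain behind it.
- pass_seat (a point): Floor of the empty carrier socket (x = -22 mm, the one nearer the robot): where the underside of the green-tagged vial belongs.
- loaded_seat (a point): Floor of the other carrier socket, which already holds a green-tagged vial.
- incoming_block: Grey plastic vial block fixed to the desk, 44 mm (x) by 100 mm (y), 23 mm high, origin centre of its underside. Two sockets at y = -22 and +22 mm, 16.5 mm diameter, 17 mm deep (floor 6 mm above the desk). The two vials to be sorted stand in it, either way round.
- reject_block: White block with red rims and a red stripe, fixed to the desk, same size and sockets as the grey block; origin centre of its underside. The socket at y = +22 mm is taken, the one at y = -22 mm is empty. The two blocks may stand either way round, nearer or farther from the robot.
- reject_seat (a point): Floor of the empty socket of the reject block: where the underside of the red-tagged vial belongs.
- rejected_seat (a point): Floor of the taken socket of the reject block.
- vial_pass: Vial with GREEN cap insert and collar, starts in the grey block. Upright cylinder, 13 mm diameter, 60 mm high, white cap 14 mm diameter from 42 to 60 mm, 15 g. Origin: centre of its underside, z up.
- vial_reject: Vial with RED cap insert and collar, starts in the grey block; same size and origin as vial_pass.
- vial_loaded: Green-tagged vial already standing in the carrier's other socket (loaded_seat); stays there. Same size and origin.
- vial_rejected: Red-tagged vial already standing in the reject block (rejected_seat); stays there. Same size and origin.
- dropper_bottle: Bystander: brown dropper bottle, 29 mm diameter, 102 mm high, behind the reader. Origin centre of its underside.
- spare_eyepiece: Bystander: black microscope eyepiece standing on the desk, 39 mm diameter, 46 mm high. Origin centre of its underside.
- slide_box: Bystander: green slide box, 73 x 105 x 34 mm, left of the reader. Origin centre of its underside.

How it is judged:
By the outcome, as a careful person would: the job done as asked, in the order asked, and still so for the second after the job is handed in, while the arm keeps its last pose, push and grip.
It also fails if it takes over 61 s, if anything falls off the work surface, if the arm or the gripper's body presses on something with over 40 N, if the wrist force passes 120 N, or if a joint passes its speed limit or range.

## Working session

There is one attempt and no reset: what is moved stays moved. The work goes in short steps, Python scripts to look and compute and a shell command to move; the robot and the scene stay as the last step left them, time stands still between calls to the robot, and variables do not carry over. Pictures are saved under pics/ and viewed, at most 10 in all, crops included, and the job is handed in when it is done.

```bash
mkdir -p pics; ls; python3 - <<'E'
from cell import robot
import cv2,numpy as np
for n in("scene","top"):
    p,d=robot.grab_frame(n); cv2.imwrite(f"pics/{n}0.png",p)
    c=robot.camera_info(n); W=np.array(c["world_to_cam"]); print(n,np.round(np.linalg.inv(W),2).tolist(),np.round(c["intrinsics"],1).tolist(),c["D"])
    for q in["bed_edge","reader","carrier_mark","carrier_grip","pass_seat","reject_seat","loaded_seat","rejected_seat","vial_pass","vial_reject","incoming_block","reject_block","carrier","dropper_bottle","spare_eyepiece","slide_box"]:
        r=robot.mark_of(n,q); print(q,[(np.round(a["location"],1).tolist(),round(a["score"],2)) for a in r[:2]])
s=robot.read_state();print(s["time_s"],s["eef_pos"],s["tcp_rot"],s["width"])
E
```

```text
pics
scene [[-0.75, 0.26, -0.61, -169.83], [-0.66, -0.31, 0.68, 744.81], [-0.01, 0.91, 0.41, 536.58], [0.0, 0.0, 0.0, 1.0]] [[571.5, 0.0, 321.9], [0.0, 571.5, 231.6], [0.0, 0.0, 1.0]] [-0.14652768  0.          0.          0.          0.        ]
bed_edge [([501.2, 96.2, 51.9], 0.77)]
reader [([505.5, 97.5, 4.7], 0.68)]
carrier_mark [([516.8, 26.3, 62.6], 0.57), ([515.0, 40.5, 54.7], 0.33)]
carrier_grip [([528.5, -25.3, 94.0], 0.61)]
pass_seat [([481.6, 89.9, 58.9], 0.58)]
reject_seat [([567.3, -295.1, 7.6], 0.73), ([428.2, -302.2, 3.4], 0.72)]
loaded_seat [([523.8, 99.0, 57.0], 0.69)]
rejected_seat [([574.0, -253.3, 2.3], 0.66)]
vial_pass [([434.1, -326.1, 5.8], 0.58)]
vial_reject [([423.3, -285.4, 7.8], 0.51)]
incoming_block [([427.1, -301.9, 2.8], 0.71), ([505.4, 99.8, -0.8], 0.37)]
reject_block [([567.1, -274.7, 1.8], 0.88)]
carrier [([511.9, 40.1, 53.6], 0.58), ([504.2, 95.4, 0.4], 0.51)]
dropper_bottle [([611.6, 126.5, 2.1], 0.77)]
spare_eyepiece [([604.6, -171.7, 1.3], 0.7)]
slide_box [([414.3, 326.7, 1.9], 0.85)]
top [[-0.0, 1.0, -0.08, 401.27], [-1.0, -0.0, -0.01, 1.83], [-0.
[... 432 characters left out ...]
t_seat [([571.7, -297.3, 2.9], 0.81)]
loaded_seat [([525.1, 98.9, 64.0], 0.57)]
rejected_seat [([573.0, -252.2, 4.1], 0.81), ([436.7, -322.1, 9.9], 0.56)]
vial_pass []
vial_reject [([514.6, 38.7, 55.5], 0.72), ([425.3, -283.0, 3.5], 0.61)]
incoming_block [([527.7, -21.2, 90.8], 0.7), ([431.7, -306.5, 5.6], 0.63)]
reject_block [([574.2, -278.9, 2.8], 0.61)]
carrier [([515.7, 33.3, 55.4], 0.8)]
dropper_bottle [([607.1, 126.4, -0.0], 0.67), ([504.3, 95.7, 56.2], 0.62)]
spare_eyepiece [([574.3, -254.6, 3.5], 0.54), ([605.3, -170.2, -3.1], 0.51)]
slide_box [([412.7, 327.8, 4.0], 0.79)]
1.7 [ 175.10109366 -625.9805443   193.68418946] [3.14155735e+00 4.30682842e-05 2.72754376e-01] 85.30498904066243
```

View pictures.

View pics/scene0.png

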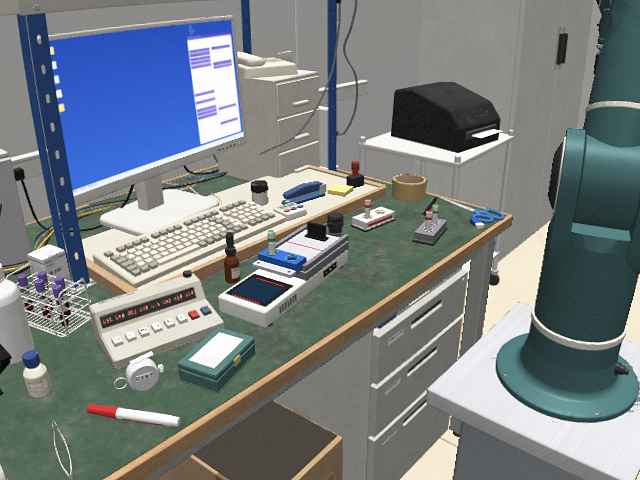

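View pics/top0.png

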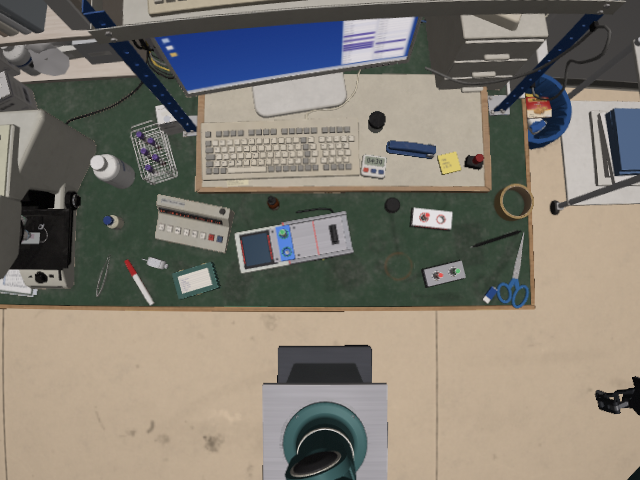

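```bash
cat >h.py <<'E'
from cell import robot
import cv2,numpy as np
def at_z(cam,pix,z):
    "pixels (N,2) -> world points on the plane z"
    c=robot.camera_info(cam);K=np.array(c["intrinsics"]);M=np.linalg.inv(np.array(c["world_to_cam"]))
    u=cv2.undistortPoints(np.float64(pix).reshape(-1,1,2),K,np.array(c["D"])).reshape(-1,2)
    r=np.c_[u[:,0],-u[:,1],-np.ones(len(u))]@M[:3,:3].T; o=M[:3,3]
    return o+r*((z-o[2])/r[:,2])[:,None]
def to_pix(cam,P):
    c=robot.camera_info(cam);W=np.array(c["world_to_cam"]);q=np.atleast_2d(P)@W[:3,:3].T+W[:3,3]
    q=q*[1,-1,-1]
    return cv2.projectPoints(q,np.zeros(3),np.zeros(3),np.array(c["intrinsics"]),np.array(c["D"]))[0].reshape(-1,2)
def blobs(p,col,x0,y0,x1,y1,amin=4,off=40):
    b,g,r=[p[...,i].astype(int) for i in range(3)]
    m={"r":(r-np.maximum(g,b)>off),"g":(g-np.maximum(r,b)>off),"b":(b-np.maximum(r,g)>off),"k":(np.maximum(np.maximum(r,g),b)<off)}[col]
    k=np.zeros(m.shape,np.uint8);k[y0:y1,x0:x1]=m[y0:y1,x0:x1]
    n,_,s,c=cv2.connectedComponentsWithStats(k)
    return [(np.round(c[i],2).tolist(),s[i].tolist()) for i in range(1,n) if s[i][4]>=amin]
E
python3 - <<'E'
from h import *
t=cv2.imread("pics/top0.png");s=cv2.imread("pics/scene0.png")
cr=lambda p,x,y,w,h,f:cv2.resize(p[y:y+h,x:x+w],None,fx=f,fy=f,interpolation=cv2.INTER_CUBIC)
a=np.hstack([cr(t,230,205,130,70,3),cr(t,405,200,70,70+20,3)[:210]])
a=np.hstack([cr(t,230,205,130,75,3),cr(t,405,205,70,75,3),np.zeros((225,200,3),np.uint8)])
b=np.hstack([cr(s,215,215,140,110,3.5),cr(s,345,190,110,110,2.8).copy() if 0 else cv2.resize(cr(s,345,190,105,60,3),(310,177)).repeat(1,0)[:177]]) if 0 else None
b1=cr(s,215,215,140,115,3);b2=cr(s,345,190,110,115,3)
b=np.hstack([b1,b2]);W=800
f=np.zeros((225+345,W,3),np.uint8);f[:225]=a[:,:W];f[225:,:b.shape[1]]=b
cv2.imwrite("pics/c0.png",f)
for c in"rg":
    print(c,"top blocks",[(x,np.round(at_z("top",[x[0]],66)[0,:2],1).tolist()) for x in blobs(t,c,400,195,480,290)])
    print(c,"scene blocks",[(x,np.round(at_z("scene",[x[0]],66)[0,:2],1).tolist()) for x in blobs(s,c,340,180,460,250)])
print("car g",[(x,np.round(at_z("top",[x[0]],118)[0,:2],1).tolist()) for x in blobs(t,"g",230,205,360,280)])
print("car r",[(x,np.round(at_z("top",[x[0]],63)[0,:2],1).tolist()) for x in blobs(t,"r",230,205,360,280)])
print("grip k",[(x,np.round(at_z("top",[x[0]],93)[0,:2],1).tolist()) for x in blobs(t,"k",320,205,345,260,30)])
print("bar b",[(x,np.round(at_z("top",[x[0]],75)[0,:2],1).tolist()) for x in blobs(t,"b",260,205,310,280,30)])
E
```

```text
r top blocks [(([424.74, 216.0], [419, 212, 11, 10, 43]), [570.8, -247.1]), (([439.9, 215.6], [437, 215, 8, 3, 10]), [571.8, -284.9]), (([437.75, 221.5], [437, 220, 3, 4, 4]), [557.2, -279.2]), (([439.9, 274.65], [438, 272, 5, 6, 20]), [426.7, -281.9])]
r scene blocks [(([367.33, 199.33], [365, 199, 6, 2, 9]), [574.9, -253.6]), (([367.0, 205.88], [364, 205, 7, 3, 17]), [550.2, -219.9]), (([379.64, 212.07], [375, 210, 10, 4, 14]), [506.5, -208.3]), (([428.83, 210.92], [427, 210, 5, 3, 12]), [427.9, -285.0]), (([366.64, 216.79], [362, 215, 10, 4, 14]), [511.8, -168.1]), (([379.82, 220.39], [368, 215, 25, 12, 67]), [478.4, -170.4]), (([428.0, 217.94], [426, 216, 6, 4, 16]), [407.7, -249.0])]
g top blocks [(([457.29, 270.5], [456, 269, 4, 4, 14]), [436.6, -325.2])]
g scene blocks [(([435.22, 204.44], [433, 204, 5, 2, 9]), [437.8, -328.7]), (([434.5, 212.0], [433, 212, 4, 1, 4]), [414.9, -287.8])]
car g [(([281.79, 231.64], [280, 230, 5, 4, 14]), [527.1, 99.1])]
car r [(([315.26, 237.14], [312, 221, 8, 34, 50]), [519.4, 21.8]), (([282.4, 223.2], [282, 222, 2, 3, 5]), [554.0, 102.3]), (([269.58, 246.5], [267, 235, 6, 24, 48]), [496.7, 133.5]), (([242.62, 251.72], [241, 240, 5, 24, 32]), [484.1, 199.6]), (([289.4, 262.2], [289, 261, 2, 3, 5]), [458.3, 84.9])]
grip k []
bar b [(([284.87, 243.49], [275, 225, 20, 36, 372]), [503.0, 95.1])]
```

View pics/c0.png

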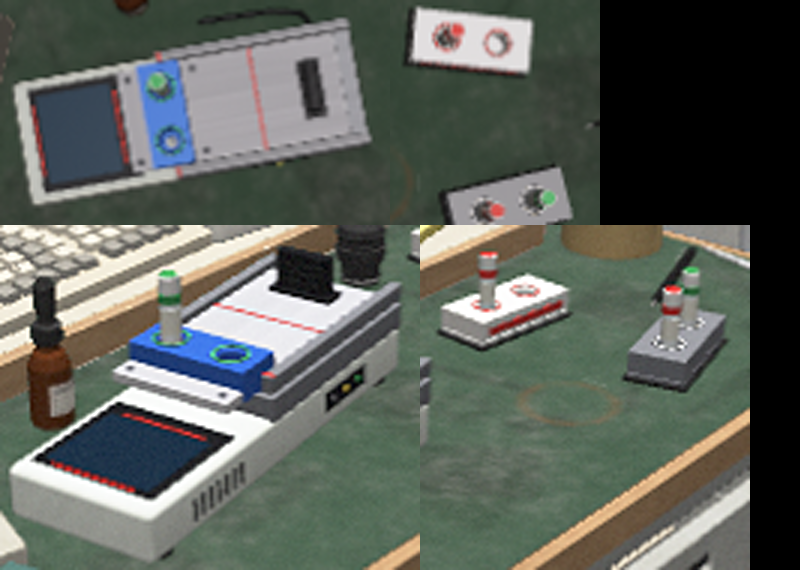

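```bash
python3 - <<'E'
from h import *
t=cv2.imread("pics/top0.png");s=cv2.imread("pics/scene0.png")
R=lambda a:np.round(a,1).tolist()
print("reject rims top",R(at_z("top",[(440.7,219.3),(424,217.7)],23)),"scene",R(at_z("scene",[(379.7,211.7),(367.3,199.3)],23)))
print("inc rims top",R(at_z("top",[((487-390)/3+405,210/3+205),((537-390)/3+405,200/3+205)],23)))
print("pass rim top",R(at_z("top",[(287.3,252.3)],75)),"scene",R(at_z("scene",[(293.3,257.7)],75)), "loaded cap scene",R(at_z("scene",[((167)/3+215,(273-225)/3+215)],118)))
# red line, both cams
def line(p,cam,x0,y0,x1,y1,z,off=25):
    b,g,r=[p[...,i].astype(int) for i in range(3)];m=(r-np.maximum(g,b)>off);k=np.zeros_like(m);k[y0:y1,x0:x1]=m[y0:y1,x0:x1]
    v,u=np.nonzero(k);P=at_z(cam,np.c_[u,v],z)[:,:2].astype(np.float32)
    l=cv2.fitLine(P,cv2.DIST_HUBER,0,.01,.01).ravel();d=l[:2]*np.sign(l[0]);t_=(P-l[2:])@d
    print(cam,"line yaw",np.arctan2(d[1],d[0]),"mid",l[2:]+d*(t_.min()+t_.max())/2,"len",np.ptp(t_),len(P))
line(t,"top",305,215,325,258,63); 
line(s,"scene",286,236,324,255,63)
b=t[...,0].astype(int)-t[...,2]
m=np.zeros(b.shape,np.uint8);m[220:265,270:300]=(b[220:265,270:300]>50)
v,u=np.nonzero(m);P=at_z("top",np.c_[u,v],75)[:,:2].astype(np.float32);print("bar",cv2.minAreaRect(P))
v,u=np.nonzero(t[219:250,326:342].max(2)<70);P=at_z("top",np.c_[u+326,v+219],88)[:,:2].astype(np.float32);print("grip",P.mean(0),cv2.minAreaRect(P))
E
```

```text
reject rims top [[568.4, -297.0, 23.0], [572.5, -254.1, 23.0]] scene [[569.6, -297.4, 23.0], [643.2, -344.9, 23.0]]
inc rims top [[426.8, -285.5, 23.0], [435.0, -328.4, 23.0]]
pass rim top [[481.6, 89.2, 75.0]] scene [[481.9, 89.1, 75.0]] loaded cap scene [[527.5, 99.2, 118.0]]
top line yaw 0.18108407 mid [518.564     21.694654] len 82.75661 74
scene line yaw 0.17566244 mid [520.56177   20.902874] len 82.20909 46
bar ((505.19482421875, 95.51664733886719), (85.39522552490234, 34.64540481567383), 10.12498664855957)
grip [524.662    -22.105158] ((524.6531982421875, -22.293983459472656), (44.28781509399414, 14.551544189453125), 10.05053997039795)
```

```bash
cat >>h.py <<'E'
from scipy.spatial.transform import Rotation as Rot
def plan(xyz,yaw,n,claw):
    "straight move from the measured pose, tool down: print n equal-speed rows in tool axes (cm, rad)"
    s=robot.read_state();p=np.array(s["eef_pos"]);R=Rot.from_euler("xyz",s["tcp_rot"])
    w=(R.inv()*Rot.from_euler("xyz",[np.pi,0,yaw])).as_rotvec();st=(np.array(xyz)-p)/n
    print("dist",np.round(np.array(xyz)-p,1),"turn",np.round(w,3))
    for i in range(n):
        print(np.round((R*Rot.from_rotvec(w*i/n)).inv().apply(st)/10,2).tolist(),np.round(w/n,4).tolist(),claw)
E
python3 -c "
from h import *
plan([436.5,-327.5,120],1.78,14,100)"
```

```text
dist [261.4 298.5 -73.7] turn [-0.     0.    -1.507]
[2.37, -1.55, 0.53] [-0.0, 0.0, -0.1077] 100
[2.53, -1.29, 0.53] [-0.0, 0.0, -0.1077] 100
[2.65, -1.01, 0.53] [-0.0, 0.0, -0.1077] 100
[2.74, -0.72, 0.53] [-0.0, 0.0, -0.1077] 100
[2.8, -0.42, 0.53] [-0.0, 0.0, -0.1077] 100
[2.83, -0.11, 0.53] [-0.0, 0.0, -0.1077] 100
[2.83, 0.19, 0.53] [-0.0, 0.0, -0.1077] 100
[2.79, 0.49, 0.53] [-0.0, 0.0, -0.1077] 100
[2.72, 0.79, 0.53] [-0.0, 0.0, -0.1077] 100
[2.62, 1.08, 0.53] [-0.0, 0.0, -0.1077] 100
[2.49, 1.35, 0.53] [-0.0, 0.0, -0.1077] 100
[2.33, 1.61, 0.53] [-0.0, 0.0, -0.1077] 100
[2.14, 1.85, 0.53] [-0.0, 0.0, -0.1077] 100
[1.93, 2.07, 0.53] [-0.0, 0.0, -0.1077] 100
```

```bash
python3 -m handwheel '[{"xyz":[2.4,-1.5,0.5],"angular":[0,0,-0.108],"claw":60},{"xyz":[2.5,-1.3,0.5],"angular":[0,0,-0.108],"claw":60},{"xyz":[2.6,-1.0,0.5],"angular":[0,0,-0.108],"claw":60},{"xyz":[2.7,-0.7,0.5],"angular":[0,0,-0.108],"claw":60},{"xyz":[2.8,-0.4,0.5],"angular":[0,0,-0.108],"claw":60}]' 30
python3 -m handwheel '[{"xyz":[2.8,-0.1,0.5],"angular":[0,0,-0.108],"claw":60},{"xyz":[2.8,0.2,0.5],"angular":[0,0,-0.108],"claw":60},{"xyz":[2.8,0.5,0.5],"angular":[0,0,-0.108],"claw":60},{"xyz":[2.7,0.8,0.5],"angular":[0,0,-0.108],"claw":60},{"xyz":[2.6,1.1,0.5],"angular":[0,0,-0.108],"claw":60}]'
python3 -m handwheel '[{"xyz":[2.5,1.3,0.5],"angular":[0,0,-0.108],"claw":60},{"xyz":[2.3,1.6,0.5],"angular":[0,0,-0.108],"claw":60},{"xyz":[2.1,1.8,0.5],"angular":[0,0,-0.108],"claw":60},{"xyz":[1.9,2.1,0.5],"angular":[0,0,-0.108],"claw":60},{"xyz":[0,0,0],"angular":[0,0,0],"claw":60}]'
python3 -c "
from h import *
plan([436.5,-327.5,36],1.78,4,60)"
```

```text
time_s: 2.12
eef_pos: [268.6, -519.6, 168.6]
tcp_rot: [3.141, 0.0, 0.818]
ft_force: [-0.6, -0.2, -0.4]
width: 51.2
grasp_force: 0.0
time_s: 2.53
eef_pos: [361.8, -413.8, 143.7]
tcp_rot: [3.141, 0.0, 1.358]
ft_force: [0.6, -0.1, -1.0]
width: 51.3
grasp_force: 0.0
time_s: 2.95
eef_pos: [438.5, -324.1, 123.3]
tcp_rot: [3.139, -0.003, 1.797]
ft_force: [0.2, 0.2, -0.4]
width: 51.1
grasp_force: 0.0
dist [ -2.   -3.4 -87.3] turn [ 0.003 -0.003  0.017]
[-0.08, -0.07, 2.18] [0.0007, -0.0007, 0.0042] 60
[-0.08, -0.07, 2.18] [0.0007, -0.0007, 0.0042] 60
[-0.07, -0.07, 2.18] [0.0007, -0.0007, 0.0042] 60
[-0.07, -0.07, 2.18] [0.0007, -0.0007, 0.0042] 60
```

```bash
python3 -m handwheel '[{"xyz":[-0.3,-0.3,1.5],"angular":[0,0,0.017],"claw":60},{"xyz":[0,0,2.5],"angular":[0,0,0],"claw":60},{"xyz":[0,0,2.5],"angular":[0,0,0],"claw":60},{"xyz":[0,0,2.2],"angular":[0,0,0],"claw":60},{"xyz":[0,0,0],"angular":[0,0,0],"claw":60}]'
python3 - <<'E'
from h import *
p,d=robot.grab_frame("top");q,d=robot.grab_frame("scene")
a=cv2.resize(p[205:305,390:520],None,fx=3,fy=3,interpolation=2);b=cv2.resize(q[180:280,375:505],None,fx=3,fy=3,interpolation=2)
cv2.imwrite("pics/g1.png",np.hstack([a,b]))
s=robot.read_state();print(s["eef_pos"],s["tcp_rot"])
E
```

```text
time_s: 3.37
eef_pos: [429.2, -332.3, 32.9]
tcp_rot: [-3.137, -0.005, 1.767]
ft_force: [-0.7, -0.1, -0.7]
width: 51.4
grasp_force: 0.0
[ 432.0085938  -333.54641097   36.60233831] [-3.14084854e+00 -9.06706944e-04  1.76725783e+00]
```

View pics/g1.png

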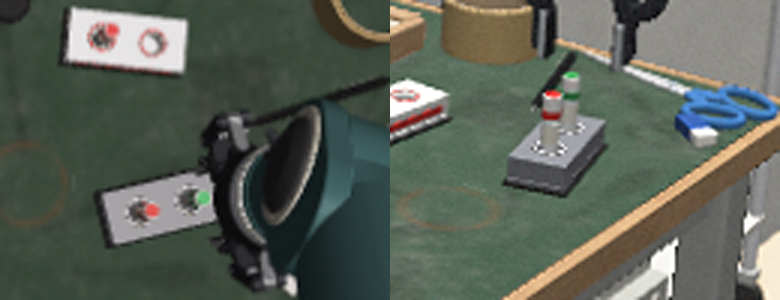

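```bash
python3 - <<'E'
from h import *
for c,(x,y) in(("top",(390,205)),("scene",(375,180))):
    u=to_pix(c,[[432,-333.5,36.6],[432,-333.5,110],[436.5,-327.5,66],[436.5,-327.5,6]]);print(c,np.round((u-[x,y])*3,0).tolist())
print({k:np.round(v,3).tolist() for k,v in robot.read_state().items()})
p,_=robot.grab_frame("scene");cv2.imwrite("pics/s2.png",cv2.resize(p[120:320,330:560],None,fx=2,fy=2))
print(robot.read_state()["eef_pos"])
E
```

```text
top [[202.0, 203.0], [227.0, 201.0], [205.0, 197.0], [186.0, 199.0]]
scene [[188.0, 109.0], [195.0, 19.0], [181.0, 74.0], [176.0, 147.0]]
{'time_s': 3.467, 'q': [0.901, 0.551, -0.384, 1.948, 0.309, 0.701, 0.526], 'joint_vel': [0.005, -0.034, -0.013, -0.023, 0.0, -0.002, 0.0], 'tau': [0.022, -46.51, -4.647, -16.622, 0.034, 0.029, -0.022], 'eef_pos': [432.009, -333.546, 36.602], 'tcp_rot': [-3.141, -0.001, 1.767], 'ft_force': [-0.62, -0.217, 0.375], 'wrist_torque': [-0.034, -0.046, 0.029], 'grasp_force': 0.0, 'width': 51.26}
[ 432.81455069 -334.06772982   37.57579871]
```

View pics/s2.png

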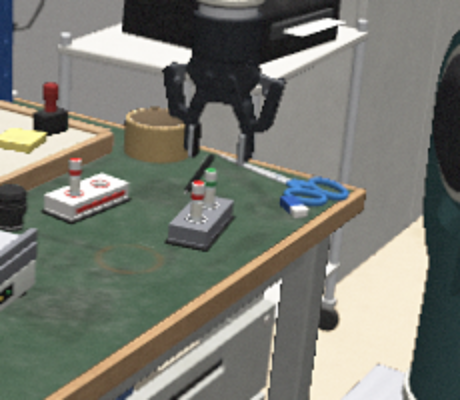

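```bash
python3 - <<'E'
from h import *
p,d=robot.grab_frame("scene")
c=robot.camera_info("scene");M=np.linalg.inv(np.array(c["world_to_cam"]));K=np.array(c["intrinsics"])
def pt(u,v):
    x=cv2.undistortPoints(np.float64([[[u,v]]]),K,np.array(c["D"])).ravel();z=d[v,u];return np.round(M[:3,:3]@np.array([x[0]*z,-x[1]*z,-z])+M[:3,3],0).tolist()
for u in(423,425,427,429,450,451,453):
    print(u,[pt(u,v) for v in range(170,200,5)])
for u,v in((428,211),(435,205),(435,209)): print("vial",pt(u,v))
print("body",[pt(442,v) for v in(125,130,140,150,160)])
print(to_pix("scene",[[433,-334,46]]))
E
```

```text
423 [[1132.0, -1420.0, -263.0], [466.0, -313.0, 134.0], [468.0, -319.0, 120.0], [469.0, -321.0, 108.0], [468.0, -321.0, 96.0], [569.0, -492.0, 11.0]]
425 [[458.0, -308.0, 149.0], [462.0, -316.0, 134.0], [459.0, -313.0, 124.0], [461.0, -317.0, 110.0], [460.0, -317.0, 99.0], [457.0, -314.0, 88.0]]
427 [[456.0, -313.0, 148.0], [459.0, -319.0, 134.0], [460.0, -322.0, 122.0], [456.0, -317.0, 112.0], [458.0, -322.0, 98.0], [458.0, -323.0, 86.0]]
429 [[450.0, -311.0, 150.0], [465.0, -338.0, 128.0], [462.0, -335.0, 118.0], [-170.0, 745.0, 537.0], [459.0, -333.0, 95.0], [460.0, -336.0, 81.0]]
450 [[404.0, -322.0, 157.0], [401.0, -319.0, 147.0], [406.0, -331.0, 131.0], [405.0, -330.0, 120.0], [405.0, -332.0, 108.0], [401.0, -327.0, 98.0]]
451 [[414.0, -346.0, 149.0], [399.0, -320.0, 147.0], [402.0, -327.0, 133.0], [400.0, -326.0, 122.0], [402.0, -331.0, 109.0], [403.0, -335.0, 96.0]]
453 [[412.0, -351.0, 148.0], [402.0, -334.0, 143.0], [399.0, -330.0, 133.0], [397.0, -329.0, 122.0], [400.0, -336.0, 108.0], [397.0, -333.0, 97.0]]
vial [426.0, -279.0, 68.0]
vial [434.0, -320.0, 68.0]
vial [433.0, -322.0, 58.0]
body [[422.0, -305.0, 257.0], [417.0, -298.0, 248.0], [417.0, -300.0, 226.0], [416.0, -303.0, 204.0], [423.0, -318.0, 177.0]]
[[437.57347178 212.43746991]]
```

```bash
python3 -m handwheel '[{"xyz":[0,0,0],"angular":[0,0,0],"claw":60},{"xyz":[0,0,0],"angular":[0,0,0],"claw":60}]'
cat >>h.py <<'E'
def cloud(cam,x0,y0,x1,y1):
    p,d=robot.grab_frame(cam);c=robot.camera_info(cam);M=np.linalg.inv(np.array(c["world_to_cam"]))
    v,u=np.mgrid[y0:y1,x0:x1];v=v.ravel();u=u.ravel();z=d[v,u];k=z>0;v,u,z=v[k],u[k],z[k]
    x=cv2.undistortPoints(np.float64(np.c_[u,v]).reshape(-1,1,2),np.array(c["intrinsics"]),np.array(c["D"])).reshape(-1,2)
    return np.c_[x[:,0]*z,-x[:,1]*z,-z]@M[:3,:3].T+M[:3,3],p[v,u],np.c_[u,v]
E
python3 - <<'E'
from h import *
P,c,u=cloud("scene",380,100,500,240)
k=(abs(P[:,0]-432)<70)&(abs(P[:,1]+328)<40)&(c.max(1)<110)&(P[:,2]>45)
for z in range(50,170,10):
    s=k&(abs(P[:,2]-z)<5);
    if s.sum(): print(z,s.sum(),np.round(P[s].mean(0),0),np.round(P[s][:,0].min()),np.round(P[s][:,0].max()))
s=robot.read_state();print(s["eef_pos"],s["q"],s["tcp_rot"])
E
```

```text
time_s: 3.73
eef_pos: [433.0, -334.3, 38.1]
tcp_rot: [3.14, 0.002, 1.767]
ft_force: [-0.3, -0.1, -0.8]
width: 51.0
grasp_force: 0.0
50 10 [ 432. -321.   53.] 429.0 435.0
80 12 [ 442. -331.   82.] 404.0 463.0
90 44 [ 432. -329.   91.] 395.0 471.0
100 56 [ 428. -330.  100.] 395.0 471.0
110 59 [ 436. -328.  110.] 394.0 471.0
120 53 [ 436. -326.  121.] 391.0 484.0
130 158 [ 428. -328.  130.] 376.0 491.0
140 144 [ 433. -327.  140.] 372.0 491.0
150 184 [ 428. -326.  150.] 370.0 492.0
160 185 [ 431. -323.  160.] 368.0 495.0
[ 432.81413905 -334.18384015   37.82892521] [ 0.90128106  0.54896354 -0.38492308  1.94731032  0.30955889  0.70036767
  0.52573158] [3.14042243e+00 1.70177364e-03 1.76743989e+00]
```

```bash
python3 -m handwheel '[{"xyz":[0,0,1.0],"angular":[0,0,0],"claw":60},{"xyz":[0,0,1.0],"angular":[0,0,0],"claw":60},{"xyz":[0,0,0],"angular":[0,0,0],"claw":60}]'
python3 - <<'E'
from h import *
print(robot.tcp_to_grasp)
for cam,b in(("scene",(380,100,500,240)),("top",(440,230,500,310))):
    P,c,u=cloud(cam,*b)
    k=(abs(P[:,0]-432)<70)&(abs(P[:,1]+330)<45)&(c.max(1)<110)&(P[:,2]>30)
    for z in range(35,130,10):
        s=k&(abs(P[:,2]-z)<5);
        if s.sum(): print(cam,z,s.sum(),np.round(P[s].mean(0),0),np.round(P[s][:,0].min()),np.round(P[s][:,0].max()))
p,_=robot.grab_frame("scene");cv2.imwrite("pics/s3.png",cv2.resize(p[150:250,390:490],None,fx=5,fy=5,interpolation=2))
E
```

```text
time_s: 4.03
eef_pos: [430.7, -332.8, 14.5]
tcp_rot: [-3.139, -0.003, 1.768]
ft_force: [-1.1, -0.0, -0.3]
width: 51.2
grasp_force: 0.0
18.700000000000003
scene 55 19 [ 439. -323.   55.] 403.0 459.0
scene 65 46 [ 431. -327.   66.] 392.0 468.0
scene 75 52 [ 430. -328.   75.] 394.0 468.0
scene 85 52 [ 431. -328.   85.] 394.0 470.0
scene 95 56 [ 432. -325.   95.] 386.0 475.0
scene 105 135 [ 429. -326.  106.] 373.0 486.0
scene 115 145 [ 432. -327.  115.] 372.0 488.0
scene 125 168 [ 427. -326.  125.] 369.0 490.0
top 35 4 [ 436. -320.   34.] 431.0 442.0
top 45 4 [ 437. -319.   43.] 434.0 441.0
top 55 8 [ 436. -320.   54.] 431.0 443.0
top 65 14 [ 432. -323.   64.] 394.0 470.0
top 75 13 [ 430. -323.   74.] 394.0 469.0
top 85 7 [ 434. -321.   85.] 399.0 462.0
top 95 11 [ 434. -323.   97.] 389.0 475.0
top 105 60 [ 438. -327.  107.] 375.0 486.0
top 115 62 [ 425. -328.  113.] 373.0 486.0
top 125 41 [ 432. -320.  125.] 371.0 492.0
```

View pics/s3.png

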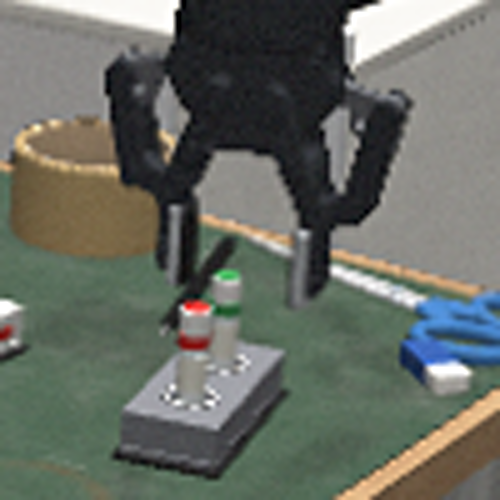

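```bash
python3 -m handwheel '[{"xyz":[0.6,0.5,0],"angular":[0,0,0],"claw":60},{"xyz":[0,0,0.7],"angular":[0,0,0],"claw":60},{"xyz":[0,0,0.7],"angular":[0,0,0],"claw":60},{"xyz":[0,0,0],"angular":[0,0,0],"claw":60},{"xyz":[0,0,0],"angular":[0,0,0],"claw":60}]'
python3 - <<'E'
from h import *
P,c,u=cloud("scene",380,100,500,240)
k=(abs(P[:,0]-432)<70)&(abs(P[:,1]+330)<45)&(c.max(1)<110)&(P[:,2]>27)
for z in range(35,70,5):
    s=k&(abs(P[:,2]-z)<2.5);
    if s.sum(): print(z,s.sum(),np.round(P[s].mean(0),0),np.round(P[s][:,0].min()),np.round(P[s][:,0].max()))
s=robot.read_state();print(s["eef_pos"],s["tcp_rot"])
E
```

```text
time_s: 4.6
eef_pos: [435.5, -326.4, 2.0]
tcp_rot: [-3.141, -0.001, 1.768]
ft_force: [-0.5, -0.2, 1.0]
width: 50.8
grasp_force: 0.0
45 10 [ 439. -321.   46.] 402.0 465.0
50 21 [ 438. -322.   50.] 402.0 474.0
55 28 [ 437. -320.   55.] 398.0 474.0
60 25 [ 437. -320.   60.] 398.0 473.0
65 28 [ 436. -322.   65.] 398.0 474.0
[ 435.7135624  -326.63079656    2.31544779] [-3.14101718e+00 -4.57322962e-04  1.76765270e+00]
```

```bash
python3 -m handwheel '[{"xyz":[0,0,0],"angular":[0,0,0],"claw":0},{"xyz":[0,0,0],"angular":[0,0,0],"claw":0},{"xyz":[0,0,0],"angular":[0,0,0],"claw":0},{"xyz":[0,0,0],"angular":[0,0,0],"claw":0},{"xyz":[0,0,0],"angular":[0,0,0],"claw":0}]' 25
python3 - <<'E'
from h import *
P,c,u=cloud("scene",380,100,500,240)
k=(abs(P[:,0]-432)<70)&(abs(P[:,1]+330)<45)&(c.max(1)<110)&(P[:,2]>27)
for z in range(25,70,5):
    s=k&(abs(P[:,2]-z)<2.5);
    if s.sum(): print(z,s.sum(),np.round(P[s].mean(0),0),np.round(P[s][:,0].min()),np.round(P[s][:,0].max()))
p,_=robot.grab_frame("scene");cv2.imwrite("pics/s4.png",cv2.resize(p[160:240,390:470],None,fx=5,fy=5,interpolation=2))
s=robot.read_state();print(s["eef_pos"],s["tcp_rot"])
E
```

```text
time_s: 5.07
eef_pos: [436.0, -326.9, 2.9]
tcp_rot: [3.141, 0.0, 1.768]
ft_force: [-1.2, 0.4, 1.3]
width: 12.7
grasp_force: 24.3
40 1 [ 430. -322.   42.] 430.0 430.0
45 5 [ 425. -323.   44.] 422.0 428.0
50 15 [ 424. -323.   50.] 417.0 438.0
55 19 [ 433. -323.   54.] 417.0 454.0
60 26 [ 432. -320.   60.] 415.0 454.0
65 29 [ 432. -322.   65.] 415.0 456.0
[ 436.04116731 -326.88137344    2.87591419] [3.14148604e+00 3.56146168e-04 1.76764483e+00]
```

View pics/s4.png

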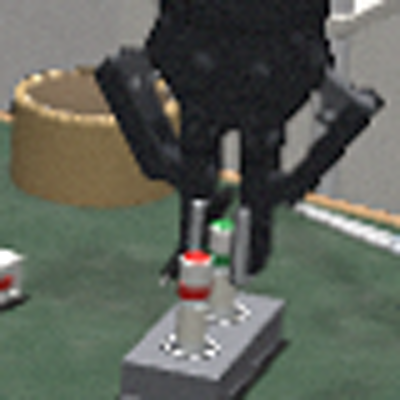

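```bash
python3 -m handwheel '[{"xyz":[0,0,-1.5],"angular":[0,0,0],"claw":0},{"xyz":[0,0,-3],"angular":[0,0,0],"claw":0},{"xyz":[0,0,-4],"angular":[0,0,0],"claw":0},{"xyz":[0,0,-4],"angular":[0,0,0],"claw":0},{"xyz":[0,0,-2],"angular":[0,0,0],"claw":0}]'
python3 -c "
from h import *
plan([482.6,89.7,142],0.18,15,0)"
```

```text
time_s: 5.58
eef_pos: [438.0, -327.6, 152.2]
tcp_rot: [3.138, 0.004, 1.768]
ft_force: [1.3, -0.7, -0.5]
width: 12.4
grasp_force: 24.5
dist [ 44.6 417.3 -10.2] turn [0.007 0.    1.588]
[2.67, 0.84, 0.06] [0.0004, 0.0, 0.1059] 0
[2.74, 0.55, 0.06] [0.0004, 0.0, 0.1059] 0
[2.79, 0.26, 0.06] [0.0004, 0.0, 0.1059] 0
[2.8, -0.04, 0.06] [0.0004, 0.0, 0.1059] 0
[2.78, -0.33, 0.06] [0.0004, 0.0, 0.1059] 0
[2.73, -0.63, 0.06] [0.0004, 0.0, 0.1059] 0
[2.65, -0.91, 0.06] [0.0004, 0.0, 0.1059] 0
[2.53, -1.18, 0.06] [0.0004, 0.0, 0.1059] 0
[2.4, -1.45, 0.06] [0.0004, 0.0, 0.1059] 0
[2.23, -1.69, 0.06] [0.0004, 0.0, 0.1059] 0
[2.04, -1.92, 0.06] [0.0004, 0.0, 0.1059] 0
[1.82, -2.12, 0.06] [0.0004, 0.0, 0.1059] 0
[1.59, -2.3, 0.06] [0.0004, 0.0, 0.1059] 0
[1.34, -2.46, 0.07] [0.0004, 0.0, 0.1059] 0
[1.07, -2.59, 0.07] [0.0004, 0.0, 0.1059] 0
```

```bash
python3 -m handwheel '[{"xyz":[2.6,0.8,0],"angular":[0,0,0.106],"claw":0},{"xyz":[2.7,0.6,0],"angular":[0,0,0.106],"claw":0},{"xyz":[2.8,0.3,0],"angular":[0,0,0.106],"claw":0},{"xyz":[2.8,0,0],"angular":[0,0,0.106],"claw":0},{"xyz":[2.8,-0.3,0],"angular":[0,0,0.106],"claw":0}]'
python3 -m handwheel '[{"xyz":[2.7,-0.6,0],"angular":[0,0,0.106],"claw":0},{"xyz":[2.6,-0.9,0],"angular":[0,0,0.106],"claw":0},{"xyz":[2.5,-1.2,0],"angular":[0,0,0.106],"claw":0},{"xyz":[2.4,-1.4,0],"angular":[0,0,0.106],"claw":0},{"xyz":[2.2,-1.7,0],"angular":[0,0,0.106],"claw":0}]'
python3 -m handwheel '[{"xyz":[2.0,-1.9,0],"angular":[0,0,0.106],"claw":0},{"xyz":[1.8,-2.1,0],"angular":[0,0,0.106],"claw":0},{"xyz":[1.6,-2.3,0],"angular":[0,0,0.106],"claw":0},{"xyz":[1.3,-2.5,0],"angular":[0,0,0.106],"claw":0},{"xyz":[1.0,-2.5,0],"angular":[0,0,0.106],"claw":0}]'
python3 -m handwheel '[{"xyz":[0,0,0],"angular":[0,0,0],"claw":0},{"xyz":[0,0,0],"angular":[0,0,0],"claw":0},{"xyz":[0,0,0],"angular":[0,0,0],"claw":0}]'
python3 -c "
from h import *
plan([482.6,89.7,82],0.18,1,0)"
```

```text
time_s: 6.0
eef_pos: [452.3, -187.3, 147.8]
tcp_rot: [3.141, 0.0, 1.232]
ft_force: [0.6, 0.2, -0.8]
width: 12.4
grasp_force: 24.5
time_s: 6.42
eef_pos: [467.3, -49.5, 147.7]
tcp_rot: [3.141, -0.0, 0.702]
ft_force: [0.7, 0.2, 0.1]
width: 12.9
grasp_force: 24.5
time_s: 6.83
eef_pos: [481.2, 88.4, 147.7]
tcp_rot: [-3.142, -0.0, 0.173]
ft_force: [1.0, 0.4, 0.5]
width: 12.7
grasp_force: 24.5
time_s: 7.08
eef_pos: [481.2, 86.3, 147.5]
tcp_rot: [3.141, 0.001, 0.179]
ft_force: [-0.3, -1.0, -1.0]
width: 12.4
grasp_force: 24.5
dist [  1.4   3.4 -65.5] turn [ 0.001  0.001 -0.001]
[0.21, -0.32, 6.55] [0.0005, 0.0006, -0.0011] 0
```

```bash
python3 -m handwheel '[{"xyz":[0.2,-0.3,1],"angular":[0,0,0],"claw":0},{"xyz":[0,0,2],"angular":[0,0,0],"claw":0},{"xyz":[0,0,2],"angular":[0,0,0],"claw":0},{"xyz":[0,0,0.9],"angular":[0,0,0],"claw":0},{"xyz":[0,0,0],"angular":[0,0,0],"claw":0}]'
python3 -m handwheel '[{"xyz":[0,0,0],"angular":[0,0,0],"claw":0}]'
python3 - <<'E'
from h import *
p,_=robot.grab_frame("scene")
print([ (np.round(a["location"],1).tolist(),a["score"]) for a in robot.mark_of("scene","vial_pass")])
m=robot.trace("scene","vial_pass")
for a in m[:2]:
    v,u=np.nonzero(a["region"]);print(a["score"],len(u),u.min(),u.max(),v.min(),v.max(), u[v>=v.max()-3].mean())
print(robot.read_state()["eef_pos"],to_pix("scene",[[481.9,89.2,90],[481.9,89.2,75],[481.9,89.2,105]]))
cv2.imwrite("pics/s5.png",cv2.resize(p[200:300,240:340],None,fx=5,fy=5,interpolation=2))
E
```

```text
time_s: 7.5
eef_pos: [481.0, 88.7, 86.2]
tcp_rot: [3.142, 0.005, 0.176]
ft_force: [0.7, -0.4, -0.9]
width: 12.8
grasp_force: 24.5
time_s: 7.58
eef_pos: [482.7, 89.5, 88.3]
tcp_rot: [-3.142, 0.001, 0.177]
ft_force: [1.4, -0.5, 0.7]
width: 12.6
grasp_force: 24.5
[([482.1, 90.1, 91.6], 0.43)]
[483.75594748  90.10212371  89.58947467] [[293.03372616 250.25468701]
 [293.26218251 257.73472822]
 [292.80396505 242.68238823]]
```

View pics/s5.png

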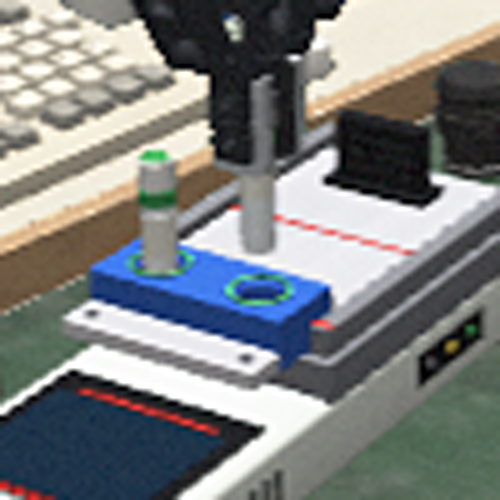

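```bash
python3 -m handwheel '[{"xyz":[0,0,1.0],"angular":[0,0,0],"claw":0},{"xyz":[0,0,0.7],"angular":[0,0,0],"claw":0},{"xyz":[0,0,0.7],"angular":[0,0,0],"claw":0},{"xyz":[0,0,0],"angular":[0,0,0],"claw":0}]'
python3 -m handwheel '[{"xyz":[0,0,0.4],"angular":[0,0,0],"claw":0},{"xyz":[0,0,0.4],"angular":[0,0,0],"claw":0},{"xyz":[0,0,0],"angular":[0,0,0],"claw":0},{"xyz":[0,0,0],"angular":[0,0,0],"claw":0}]'
```

```text
time_s: 8.07
eef_pos: [481.6, 89.8, 63.1]
tcp_rot: [3.142, 0.003, 0.178]
ft_force: [-0.8, 0.3, 0.3]
width: 12.5
grasp_force: 24.5
time_s: 8.4
eef_pos: [482.7, 90.1, 56.5]
tcp_rot: [3.142, 0.0, 0.178]
ft_force: [0.6, -0.4, -0.3]
width: 12.8
grasp_force: 24.5
```

```bash
for i in 1; do python3 -m handwheel '[{"xyz":[0,0,0.15],"angular":[0,0,0],"claw":0},{"xyz":[0,0,0],"angular":[0,0,0],"claw":0},{"xyz":[0,0,0],"angular":[0,0,0],"claw":0}]'; done; python3 -m handwheel '[{"xyz":[0,0,0.15],"angular":[0,0,0],"claw":0},{"xyz":[0,0,0],"angular":[0,0,0],"claw":0},{"xyz":[0,0,0],"angular":[0,0,0],"claw":0}]'
```

```text
time_s: 8.65
eef_pos: [483.0, 90.1, 55.3]
tcp_rot: [3.142, -0.0, 0.178]
ft_force: [-0.2, -0.1, -0.2]
width: 13.0
grasp_force: 24.5
time_s: 8.9
eef_pos: [483.8, 90.3, 54.7]
tcp_rot: [3.141, -0.002, 0.178]
ft_force: [-0.3, -0.5, 7.0]
width: 12.4
grasp_force: 25.1
```

```bash
python3 -m handwheel '[{"xyz":[0,0,-0.1],"angular":[0,0,0],"claw":40},{"xyz":[0,0,0],"angular":[0,0,0],"claw":40},{"xyz":[0,0,0],"angular":[0,0,0],"claw":40},{"xyz":[0,0,-1],"angular":[0,0,0],"claw":40},{"xyz":[0,0,-3],"angular":[0,0,0],"claw":40}]'
python3 -m handwheel '[{"xyz":[0,0,-3.5],"angular":[0,0,0],"claw":60},{"xyz":[0,0,-3],"angular":[0,0,0],"claw":60},{"xyz":[0,0,0],"angular":[0,0,0],"claw":60}]'
python3 - <<'E'
from h import *
for cam,b in(("top",(255,215,305,270)),("scene",(255,205,320,275))):
    p,_=robot.grab_frame(cam)
    print(cam,[(x,np.round(at_z(cam,[x[0]],118)[0,:2],1).tolist()) for x in blobs(p,"g",*b)])
p,_=robot.grab_frame("scene")
print([(np.round(a["location"],1).tolist(),a["score"]) for a in robot.mark_of("scene","vial_pass")])
plan([427.3,-284,145],1.78,15,60)
E
```

```text
time_s: 9.32
eef_pos: [479.7, 89.4, 92.2]
tcp_rot: [-3.141, 0.008, 0.178]
ft_force: [0.7, 0.3, 0.7]
width: 33.7
grasp_force: 0.0
time_s: 9.57
eef_pos: [486.8, 91.3, 165.9]
tcp_rot: [3.141, -0.011, 0.178]
ft_force: [1.2, 0.1, 0.1]
width: 51.4
grasp_force: 0.0
top []
scene [(([270.5, 230.6], [268, 230, 6, 2, 10]), [529.1, 98.2]), (([290.27, 235.45], [288, 235, 6, 2, 11]), [486.8, 90.1]), (([270.5, 239.17], [268, 238, 7, 3, 12]), [502.1, 124.1]), (([289.2, 244.8], [288, 244, 4, 2, 5]), [461.0, 119.2]), (([290.5, 259.88], [287, 259, 8, 2, 8]), [419.2, 158.8])]
[([504.9, 99.3, 1.1], 0.72), ([484.2, 91.2, 56.8], 0.54), ([503.1, 98.3, 4.8], 0.36), ([610.1, 125.2, -3.5], 0.27)]
dist [ -54.8 -373.8  -14.1] turn [-1.000e-03  1.000e-03 -1.602e+00]
[-0.8, 2.39, 0.1] [-0.0001, 0.0001, -0.1068] 60
[-1.05, 2.29, 0.1] [-0.0001, 0.0001, -0.1068] 60
[-1.29, 2.16, 0.1] [-0.0001, 0.0001, -0.1068] 60
[-1.51, 2.01, 0.1] [-0.0001, 0.0001, -0.1068] 60
[-1.72, 1.84, 0.1] [-0.0001, 0.0001, -0.1068] 60
[-1.9, 1.65, 0.1] [-0.0001, 0.0001, -0.1068] 60
[-2.07, 1.44, 0.1] [-0.0001, 0.0001, -0.1068] 60
[-2.21, 1.21, 0.1] [-0.0001, 0.0001, -0.1068] 60
[-2.33, 0.96, 0.1] [-0.0001, 0.0001, -0.1068] 60
[-2.42, 0.71, 0.1] [-0.0001, 0.0001, -0.1068] 60
[-2.48, 0.45, 0.1] [-0.0001, 0.0001, -0.1068] 60
[-2.51, 0.18, 0.09] [-0.0001, 0.0001, -0.1068] 60
[-2.52, -0.09, 0.09] [-0.0001, 0.0001, -0.1068] 60
[-2.49, -0.35, 0.09] [-0.0001, 0.0001, -0.1068] 60
[-2.44, -0.62, 0.09] [-0.0001, 0.0001, -0.1068] 60
```

```bash
python3 -c "
from h import *
plan([427.3,-284,100],1.47,14,60)"
```

```text
dist [ -54.8 -373.8  -59.1] turn [-1.000e-03  1.000e-03 -1.292e+00]
[-0.86, 2.56, 0.42] [-0.0001, 0.0001, -0.0923] 60
[-1.09, 2.47, 0.42] [-0.0001, 0.0001, -0.0923] 60
[-1.31, 2.36, 0.42] [-0.0001, 0.0001, -0.0923] 60
[-1.52, 2.23, 0.42] [-0.0001, 0.0001, -0.0923] 60
[-1.72, 2.08, 0.42] [-0.0001, 0.0001, -0.0923] 60
[-1.91, 1.91, 0.42] [-0.0001, 0.0001, -0.0923] 60
[-2.07, 1.73, 0.42] [-0.0001, 0.0001, -0.0923] 60
[-2.22, 1.53, 0.42] [-0.0001, 0.0001, -0.0923] 60
[-2.36, 1.32, 0.42] [-0.0001, 0.0001, -0.0923] 60
[-2.47, 1.09, 0.42] [-0.0001, 0.0001, -0.0923] 60
[-2.56, 0.86, 0.42] [-0.0001, 0.0001, -0.0923] 60
[-2.63, 0.62, 0.42] [-0.0001, 0.0001, -0.0923] 60
[-2.67, 0.38, 0.42] [-0.0001, 0.0001, -0.0923] 60
[-2.7, 0.13, 0.42] [-0.0001, 0.0001, -0.0923] 60
```

```bash
python3 -m handwheel '[{"xyz":[-0.9,2.6,0.4],"angular":[0,0,-0.092],"claw":60},{"xyz":[-1.1,2.5,0.4],"angular":[0,0,-0.092],"claw":60},{"xyz":[-1.3,2.4,0.4],"angular":[0,0,-0.092],"claw":60},{"xyz":[-1.5,2.2,0.4],"angular":[0,0,-0.092],"claw":60},{"xyz":[-1.7,2.1,0.4],"angular":[0,0,-0.092],"claw":60}]'
python3 -m handwheel '[{"xyz":[-1.9,1.9,0.4],"angular":[0,0,-0.092],"claw":60},{"xyz":[-2.1,1.7,0.4],"angular":[0,0,-0.092],"claw":60},{"xyz":[-2.2,1.5,0.4],"angular":[0,0,-0.092],"claw":60},{"xyz":[-2.4,1.3,0.4],"angular":[0,0,-0.092],"claw":60},{"xyz":[-2.5,1.1,0.4],"angular":[0,0,-0.092],"claw":60}]'
python3 -m handwheel '[{"xyz":[-2.6,0.9,0.4],"angular":[0,0,-0.092],"claw":60},{"xyz":[-2.6,0.6,0.4],"angular":[0,0,-0.092],"claw":60},{"xyz":[-2.7,0.4,0.4],"angular":[0,0,-0.092],"claw":60},{"xyz":[-2.7,0.1,0.4],"angular":[0,0,-0.092],"claw":60},{"xyz":[0,0,0],"angular":[0,0,0],"claw":60}]'
python3 -m handwheel '[{"xyz":[0,0,0],"angular":[0,0,0],"claw":60},{"xyz":[0,0,0],"angular":[0,0,0],"claw":60}]'
python3 -c "
from h import *
plan([427.3,-284,3],1.47,1,60)"
```

```text
time_s: 10.18
eef_pos: [461.9, -45.2, 138.1]
tcp_rot: [-3.139, 0.002, 0.643]
ft_force: [0.2, 0.1, 0.1]
width: 51.0
grasp_force: 0.0
time_s: 10.6
eef_pos: [441.2, -178.5, 118.0]
tcp_rot: [-3.138, 0.0, 1.103]
ft_force: [0.3, 0.0, 0.8]
width: 51.3
grasp_force: 0.0
time_s: 11.02
eef_pos: [423.5, -290.2, 101.2]
tcp_rot: [-3.138, -0.0, 1.462]
ft_force: [-1.1, -0.3, 0.3]
width: 51.2
grasp_force: 0.0
time_s: 11.18
eef_pos: [426.0, -283.9, 102.5]
tcp_rot: [-3.14, -0.002, 1.465]
ft_force: [0.1, 1.1, -0.2]
width: 51.6
grasp_force: 0.0
dist [  1.3  -0.1 -99.5] turn [-0.002 -0.002 -0.005]
[-0.01, 0.15, 9.95] [-0.002, -0.0019, -0.0049] 60
```

```bash
python3 -m handwheel '[{"xyz":[0,0.1,2.5],"angular":[0,0,0],"claw":60},{"xyz":[0,0,3],"angular":[0,0,0],"claw":60},{"xyz":[0,0,2.5],"angular":[0,0,0],"claw":60},{"xyz":[0,0,1.5],"angular":[0,0,0],"claw":60},{"xyz":[0,0,0.3],"angular":[0,0,0],"claw":60}]'
python3 -m handwheel '[{"xyz":[0,0,0],"angular":[0,0,0],"claw":60},{"xyz":[0,0,0],"angular":[0,0,0],"claw":60},{"xyz":[0,0,0],"angular":[0,0,0],"claw":60}]'
python3 -m handwheel '[{"xyz":[0,0,0],"angular":[0,0,0],"claw":0},{"xyz":[0,0,0],"angular":[0,0,0],"claw":0},{"xyz":[0,0,0],"angular":[0,0,0],"claw":0},{"xyz":[0,0,0],"angular":[0,0,0],"claw":0},{"xyz":[0,0,0],"angular":[0,0,0],"claw":0}]' 25
python3 -c "
from cell import robot
print(robot.read_state())"
```

```text
time_s: 11.6
eef_pos: [426.1, -282.1, 2.9]
tcp_rot: [-3.137, -0.003, 1.468]
ft_force: [-1.3, -0.3, 0.0]
width: 51.3
grasp_force: 0.0
time_s: 11.85
eef_pos: [428.8, -285.2, 6.9]
tcp_rot: [3.14, 0.001, 1.466]
ft_force: [-0.2, 0.5, 0.2]
width: 51.0
grasp_force: 0.0
time_s: 12.27
eef_pos: [427.9, -285.5, 6.2]
tcp_rot: [3.141, 0.001, 1.465]
ft_force: [-0.7, -1.1, 4.6]
width: 12.5
grasp_force: 24.4
{'time_s': 12.2667, 'q': array([ 0.80342471,  0.5578555 , -0.34511513,  2.03501894,  0.32366719,
        0.59942354,  0.1320141 ]), 'joint_vel': array([-0.00075364,  0.0002666 , -0.0014523 , -0.0002783 ,  0.00189496,
        0.00046999, -0.00048228]), 'tau': array([-1.90071892e-01, -4.46309996e+01, -4.28502247e+00, -1.47130215e+01,
       -7.03398968e-03, -2.78642094e-01, -1.85640340e-03]), 'eef_pos': array([ 427.90184297, -285.5485605 ,    6.22865927]), 'tcp_rot': array([3.14100227e+00, 6.29722218e-04, 1.46548436e+00]), 'ft_force': array([-0.73395017, -1.05616356,  4.57299175]), 'wrist_torque': array([ 0.02773636,  0.23002207, -0.04332324]), 'grasp_force': 24.378023352473974, 'width': 12.508517030121894}
```

```bash
python3 -m handwheel '[{"xyz":[0,0,-1.5],"angular":[0,0,0],"claw":0},{"xyz":[0,0,-3],"angular":[0,0,0],"claw":0},{"xyz":[0,0,-3],"angular":[0,0,0],"claw":0},{"xyz":[0,1,-1],"angular":[0,0,0],"claw":0},{"xyz":[0,2.5,0],"angular":[0,0,0],"claw":0}]'
python3 -m handwheel '[{"xyz":[0.1,3.5,0],"angular":[0,0,0],"claw":0},{"xyz":[0.1,3.5,0],"angular":[0,0,0],"claw":0},{"xyz":[0,2.7,0],"angular":[0,0,0],"claw":0},{"xyz":[0,1,0],"angular":[0,0,0],"claw":0},{"xyz":[0,0,0],"angular":[0,0,0],"claw":0}]'
python3 -m handwheel '[{"xyz":[0,0,0],"angular":[0,0,0],"claw":0},{"xyz":[0,0,0],"angular":[0,0,0],"claw":0},{"xyz":[0,0,0],"angular":[0,0,0],"claw":0}]'
python3 -c "
from h import *
plan([569.6,-298.7,36],1.465,1,0)"
```

```text
time_s: 12.68
eef_pos: [461.7, -290.5, 93.6]
tcp_rot: [3.14, 0.003, 1.463]
ft_force: [0.2, -0.4, -0.1]
width: 12.7
grasp_force: 24.4
time_s: 13.1
eef_pos: [571.3, -297.2, 90.2]
tcp_rot: [3.14, -0.001, 1.468]
ft_force: [-0.1, -0.1, -0.6]
width: 13.0
grasp_force: 24.5
time_s: 13.35
eef_pos: [567.4, -298.5, 90.5]
tcp_rot: [-3.14, 0.0, 1.465]
ft_force: [-0.8, 0.1, 0.8]
width: 12.7
grasp_force: 24.5
dist [  2.2  -0.2 -54.5] turn [-0.001  0.    -0.   ]
[0.01, 0.23, 5.45] [-0.0015, 0.0003, -0.0003] 0
```

```bash
python3 -m handwheel '[{"xyz":[0,0.2,2],"angular":[0,0,0],"claw":0},{"xyz":[0,0,2.5],"angular":[0,0,0],"claw":0},{"xyz":[0,0,1.1],"angular":[0,0,0],"claw":0},{"xyz":[0,0,0],"angular":[0,0,0],"claw":0},{"xyz":[0,0,0],"angular":[0,0,0],"claw":0}]'
python3 -m handwheel '[{"xyz":[0,0,0],"angular":[0,0,0],"claw":0},{"xyz":[0,0,0],"angular":[0,0,0],"claw":0}]'
python3 -m handwheel '[{"xyz":[0,0,0.5],"angular":[0,0,0],"claw":0},{"xyz":[0,0,0.6],"angular":[0,0,0],"claw":0},{"xyz":[0,0,0],"angular":[0,0,0],"claw":0},{"xyz":[0,0,0],"angular":[0,0,0],"claw":0}]'
```

```text
time_s: 13.77
eef_pos: [570.3, -298.4, 34.6]
tcp_rot: [-3.14, -0.0, 1.465]
ft_force: [0.1, -0.3, 1.0]
width: 12.5
grasp_force: 24.5
time_s: 13.93
eef_pos: [572.0, -298.7, 36.2]
tcp_rot: [3.139, 0.001, 1.466]
ft_force: [-0.0, -0.0, -0.8]
width: 12.9
grasp_force: 24.5
time_s: 14.27
eef_pos: [570.7, -298.1, 23.1]
tcp_rot: [-3.141, -0.0, 1.466]
ft_force: [-0.2, 0.4, 0.4]
width: 13.0
grasp_force: 24.5
```

```bash
python3 -m handwheel '[{"xyz":[0,-0.1,0.3],"angular":[0,0,0],"claw":0},{"xyz":[0,0,0.3],"angular":[0,0,0],"claw":0},{"xyz":[0,0,0],"angular":[0,0,0],"claw":0},{"xyz":[0,0,0],"angular":[0,0,0],"claw":0}]'
python3 -m handwheel '[{"xyz":[0,0,0.3],"angular":[0,0,0],"claw":0},{"xyz":[0,0,0.3],"angular":[0,0,0],"claw":0},{"xyz":[0,0,0],"angular":[0,0,0],"claw":0},{"xyz":[0,0,0],"angular":[0,0,0],"claw":0}]'
```

```text
time_s: 14.6
eef_pos: [569.9, -298.2, 17.4]
tcp_rot: [-3.141, -0.0, 1.466]
ft_force: [0.6, 0.3, 0.1]
width: 12.8
grasp_force: 24.5
time_s: 14.93
eef_pos: [569.9, -298.1, 11.3]
tcp_rot: [-3.141, -0.0, 1.466]
ft_force: [-0.3, -0.4, 1.2]
width: 13.0
grasp_force: 24.5
```

```bash
python3 -m handwheel '[{"xyz":[0,0,0.3],"angular":[0,0,0],"claw":0},{"xyz":[0,0,0],"angular":[0,0,0],"claw":0},{"xyz":[0,0,0],"angular":[0,0,0],"claw":0}]'
python3 -m handwheel '[{"xyz":[0,0,0.2],"angular":[0,0,0],"claw":0},{"xyz":[0,0,0],"angular":[0,0,0],"claw":0},{"xyz":[0,0,0],"angular":[0,0,0],"claw":0}]'
```

```text
time_s: 15.18
eef_pos: [569.9, -298.1, 8.5]
tcp_rot: [-3.141, -0.0, 1.466]
ft_force: [-0.1, 0.5, -0.4]
width: 12.6
grasp_force: 24.5
time_s: 15.43
eef_pos: [570.1, -298.2, 6.6]
tcp_rot: [-3.142, 0.0, 1.466]
ft_force: [-0.0, 0.1, -0.2]
width: 12.6
grasp_force: 24.4
```

```bash
python3 -m handwheel '[{"xyz":[0,0,0.1],"angular":[0,0,0],"claw":0},{"xyz":[0,0,0],"angular":[0,0,0],"claw":0},{"xyz":[0,0,0],"angular":[0,0,0],"claw":0}]'
```

```text
time_s: 15.68
eef_pos: [570.4, -298.4, 6.3]
tcp_rot: [3.141, 0.0, 1.466]
ft_force: [-0.5, -0.6, 4.4]
width: 12.7
grasp_force: 25.1
```

```bash
python3 -m handwheel '[{"xyz":[0,0,-0.1],"angular":[0,0,0],"claw":40},{"xyz":[0,0,0],"angular":[0,0,0],"claw":40},{"xyz":[0,0,0],"angular":[0,0,0],"claw":40},{"xyz":[0,0,-1],"angular":[0,0,0],"claw":40},{"xyz":[0,0,-3],"angular":[0,0,0],"claw":40}]'
python3 -m handwheel '[{"xyz":[0,0,-3.5],"angular":[0,0,0],"claw":60},{"xyz":[0,0,-3.5],"angular":[0,0,0],"claw":60},{"xyz":[0,0,-1],"angular":[0,0,0],"claw":60},{"xyz":[0,0,0],"angular":[0,0,0],"claw":60}]'
python3 - <<'E'
from h import *
p,_=robot.grab_frame("scene")
print([(x,np.round(at_z("scene",[x[0]],66)[0,:2],1).tolist()) for x in blobs(p,"r",340,180,400,230)])
t,_=robot.grab_frame("top")
def line(p,cam,x0,y0,x1,y1,z,off=25):
    b,g,r=[p[...,i].astype(int) for i in range(3)];m=(r-np.maximum(g,b)>off);k=np.zeros_like(m);k[y0:y1,x0:x1]=m[y0:y1,x0:x1]
    v,u=np.nonzero(k);P=at_z(cam,np.c_[u,v],z)[:,:2].astype(np.float32)
    l=cv2.fitLine(P,cv2.DIST_HUBER,0,.01,.01).ravel();d=l[:2]*np.sign(l[0]);t_=(P-l[2:])@d
    print(cam,"line yaw",np.arctan2(d[1],d[0]),"mid",l[2:]+d*(t_.min()+t_.max())/2,"len",np.ptp(t_),len(P))
line(t,"top",305,215,325,258,63);line(p,"scene",286,236,324,255,63)
v,u=np.nonzero(t[219:250,326:342].max(2)<70);P=at_z("top",np.c_[u+326,v+219],88)[:,:2].astype(np.float32);print("grip",cv2.minAreaRect(P))
P,c,u=cloud("scene",290,210,345,260);k=(P[:,2]>70)&(c.max(1)<70);print("grip cloud",k.sum(),P[k].mean(0),np.percentile(P[k],[3,97],axis=0))
plan([525.5,-20.5,110],0.178,12,60)
E
```

```text
time_s: 16.1
eef_pos: [566.7, -296.8, 43.0]
tcp_rot: [-3.133, -0.003, 1.466]
ft_force: [0.9, -0.4, -0.6]
width: 33.9
grasp_force: 0.0
time_s: 16.43
eef_pos: [572.7, -299.2, 131.4]
tcp_rot: [3.134, 0.003, 1.466]
ft_force: [-0.2, 0.0, 0.2]
width: 51.3
grasp_force: 0.0
[(([371.25, 192.0], [370, 191, 3, 3, 4]), [597.9, -299.4]), (([380.55, 194.73], [378, 194, 6, 3, 11]), [569.8, -298.6]), (([367.33, 199.33], [365, 199, 6, 2, 9]), [574.9, -253.6]), (([380.43, 201.14], [378, 200, 6, 3, 14]), [544.9, -263.9]), (([367.19, 205.94], [365, 205, 6, 3, 16]), [549.7, -219.8]), (([379.64, 212.07], [375, 210, 10, 4, 14]), [506.5, -208.3]), (([366.64, 216.79], [362, 215, 10, 4, 14]), [511.8, -168.1]), (([379.82, 220.39], [368, 215, 25, 12, 67]), [478.4, -170.4])]
top line yaw 0.18155028 mid [518.5638    21.694914] len 82.7576 75
scene line yaw 0.16876367 mid [520.60406   20.664902] len 82.19748 37
grip ((524.4093627929688, -22.132129669189453), (43.864192962646484, 14.147693634033203), 10.050539016723633)
grip cloud 230 [523.23490868 -18.5292639   83.52716231] [[506.80915426 -27.88111472  71.45704042]
 [542.32162761 -13.25679289  94.11903355]]
dist [-43.6 277.5 -15.6] turn [-2.000e-03  1.000e-03  1.288e+00]
[2.26, -0.6, 0.13] [-0.0002, 0.0001, 0.1073] 60
[2.18, -0.84, 0.13] [-0.0002, 0.0001, 0.1073] 60
[2.08, -1.07, 0.13] [-0.0002, 0.0001, 0.1073] 60
[1.95, -1.29, 0.13] [-0.0002, 0.0001, 0.1073] 60
[1.81, -1.49, 0.13] [-0.0002, 0.0001, 0.1073] 60
[1.64, -1.67, 0.13] [-0.0002, 0.0001, 0.1073] 60
[1.45, -1.84, 0.13] [-0.0002, 0.0001, 0.1073] 60
[1.24, -1.98, 0.13] [-0.0002, 0.0001, 0.1073] 60
[1.02, -2.11, 0.13] [-0.0002, 0.0001, 0.1073] 60
[0.79, -2.2, 0.13] [-0.0002, 0.0001, 0.1073] 60
[0.55, -2.28, 0.13] [-0.0002, 0.0001, 0.1073] 60
[0.3, -2.32, 0.13] [-0.0002, 0.0001, 0.1073] 60
```

```bash
python3 -m handwheel '[{"xyz":[2.3,-0.6,0.1],"angular":[0,0,0.107],"claw":60},{"xyz":[2.2,-0.8,0.1],"angular":[0,0,0.107],"claw":60},{"xyz":[2.1,-1.1,0.1],"angular":[0,0,0.107],"claw":60},{"xyz":[1.9,-1.3,0.1],"angular":[0,0,0.107],"claw":60},{"xyz":[1.8,-1.5,0.1],"angular":[0,0,0.107],"claw":60}]'
python3 -m handwheel '[{"xyz":[1.6,-1.7,0.1],"angular":[0,0,0.107],"claw":60},{"xyz":[1.5,-1.8,0.1],"angular":[0,0,0.107],"claw":60},{"xyz":[1.2,-2.0,0.1],"angular":[0,0,0.107],"claw":60},{"xyz":[1.0,-2.1,0.1],"angular":[0,0,0.107],"claw":60},{"xyz":[0.8,-2.2,0.1],"angular":[0,0,0.107],"claw":60}]'
python3 -m handwheel '[{"xyz":[0.5,-2.3,0.1],"angular":[0,0,0.107],"claw":60},{"xyz":[0.3,-2.3,0.1],"angular":[0,0,0.107],"claw":60},{"xyz":[0,0,0],"angular":[0,0,0],"claw":60},{"xyz":[0,0,0],"angular":[0,0,0],"claw":60},{"xyz":[0,0,0],"angular":[0,0,0],"claw":60}]'
python3 -c "
from h import *
plan([525,-20.5,33],0.179,1,60)"
```

```text
time_s: 17.0
eef_pos: [549.9, -181.0, 119.4]
tcp_rot: [-3.138, 0.001, 0.925]
ft_force: [1.0, -0.1, 0.1]
width: 51.1
grasp_force: 0.0
time_s: 17.42
eef_pos: [531.3, -66.0, 114.7]
tcp_rot: [-3.14, 0.003, 0.39]
ft_force: [-0.3, -0.7, 0.1]
width: 51.1
grasp_force: 0.0
time_s: 17.83
eef_pos: [524.5, -21.7, 113.5]
tcp_rot: [3.141, 0.002, 0.183]
ft_force: [0.3, 0.6, 0.1]
width: 51.6
grasp_force: 0.0
dist [  0.5   1.2 -80.5] turn [0.    0.002 0.004]
[0.09, -0.11, 8.05] [0.0001, 0.0024, 0.0037] 60
```

```bash
python3 -m handwheel '[{"xyz":[0,-0.1,2],"angular":[0,0,0.003],"claw":60},{"xyz":[0,0,2.5],"angular":[0,0,0],"claw":60},{"xyz":[0,0,2.5],"angular":[0,0,0],"claw":60},{"xyz":[0,0,0.8],"angular":[0,0,0],"claw":60},{"xyz":[0,0,0],"angular":[0,0,0],"claw":60}]'
python3 -m handwheel '[{"xyz":[0,0,0],"angular":[0,0,0],"claw":60},{"xyz":[0,0,0],"angular":[0,0,0],"claw":60},{"xyz":[0,0,0],"angular":[0,0,0],"claw":60}]'
python3 - <<'E'
from h import *
p,_=robot.grab_frame("scene");cv2.imwrite("pics/s6.png",cv2.resize(p[180:280,260:370],None,fx=5,fy=5,interpolation=2))
print(robot.read_state()["eef_pos"],robot.read_state()["ft_force"])
E
```

```text
time_s: 18.25
eef_pos: [522.9, -21.4, 34.2]
tcp_rot: [-3.141, 0.005, 0.177]
ft_force: [0.6, -0.3, -1.0]
width: 51.0
grasp_force: 0.0
time_s: 18.5
eef_pos: [526.2, -20.3, 38.0]
tcp_rot: [3.141, -0.002, 0.178]
ft_force: [0.4, 0.1, -0.6]
width: 51.0
grasp_force: 0.0
[526.10825796 -20.214061    37.96127749] [-0.02552637 -0.53070972  0.46194338]
```

View pics/s6.png

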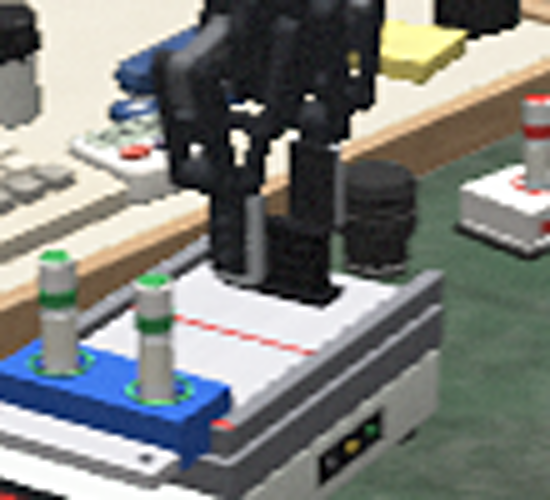

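```bash
python3 -m handwheel '[{"xyz":[0,0,0.4],"angular":[0,0,0],"claw":60},{"xyz":[0,0,0],"angular":[0,0,0],"claw":60},{"xyz":[0,0,0],"angular":[0,0,0],"claw":30},{"xyz":[0,0,0],"angular":[0,0,0],"claw":20},{"xyz":[0,0,0],"angular":[0,0,0],"claw":0}]' 60
python3 -m handwheel '[{"xyz":[0,0,0],"angular":[0,0,0],"claw":0},{"xyz":[0,0,0],"angular":[0,0,0],"claw":0},{"xyz":[0,0,0],"angular":[0,0,0],"claw":0}]'
python3 - <<'E'
from h import *
cat=1
t,_=robot.grab_frame("top");p,_=robot.grab_frame("scene")
def line(p,cam,x0,y0,x1,y1,z,off=25):
    b,g,r=[p[...,i].astype(int) for i in range(3)];m=(r-np.maximum(g,b)>off);k=np.zeros_like(m);k[y0:y1,x0:x1]=m[y0:y1,x0:x1]
    v,u=np.nonzero(k);P=at_z(cam,np.c_[u,v],z)[:,:2].astype(np.float32)
    l=cv2.fitLine(P,cv2.DIST_HUBER,0,.01,.01).ravel();d=l[:2]*np.sign(l[0]);t_=(P-l[2:])@d
    print(cam,"line yaw",np.arctan2(d[1],d[0]),"mid",l[2:]+d*(t_.min()+t_.max())/2,"len",np.ptp(t_),len(P))
line(t,"top",305,215,325,258,63);line(p,"scene",286,236,324,255,63)
for cam,q,b in(("top",t,(275,215,305,270)),("scene",p,(225,215,310,272))):
    print(cam,[(x,np.round(at_z(cam,[x[0]],67)[0,:2],1).tolist()) for x in blobs(q,"r",*b,amin=3,off=30)])
print(robot.read_state())
E
```

```text
time_s: 18.97
eef_pos: [525.1, -20.1, 32.7]
tcp_rot: [3.141, -0.0, 0.179]
ft_force: [1.0, -10.1, 7.5]
width: 15.5
grasp_force: 6.3
time_s: 19.22
eef_pos: [525.3, -20.4, 33.0]
tcp_rot: [3.141, -0.0, 0.179]
ft_force: [-0.6, -2.3, 3.6]
width: 8.4
grasp_force: 59.2
top line yaw 0.17963803 mid [495.24493   20.197454] len 35.44832 33
scene line yaw 0.19365983 mid [510.15784   21.522005] len 59.850777 35
top [(([282.5, 223.0], [282, 222, 2, 3, 6]), [553.9, 101.8]), (([289.5, 262.0], [289, 261, 2, 3, 6]), [458.6, 84.3])]
scene [(([289.58, 227.14], [275, 219, 32, 17, 84]), [597.0, -18.5]), (([250.56, 244.09], [236, 237, 31, 15, 80]), [596.9, 89.6]), (([301.8, 245.7], [294, 244, 16, 5, 20]), [516.7, 30.0]), (([230.74, 259.8], [225, 254, 14, 11, 101]), [574.1, 159.0]), (([304.14, 264.43], [302, 264, 5, 2, 7]), [459.7, 84.4]), (([227.57, 269.43], [226, 268, 4, 4, 7]), [549.2, 187.5])]
{'time_s': 19.3167, 'q': array([ 0.11783605,  0.50157659, -0.17628827,  2.00927319,  0.14215129,
        0.64160329, -1.54343451]), 'joint_vel': array([ 9.55607944e-04, -3.47421202e-04,  1.06473994e-03,  4.24029866e-04,
        8.68938686e-04, -7.14445850e-04, -1.11089748e-05]), 'tau': array([ -1.00171722, -44.23594594,  -2.92785712, -15.98661661,
        -0.35969554,  -0.20061789,  -0.05813689]), 'eef_pos': array([525.33387617, -20.38631805,  32.97679452]), 'tcp_rot': array([ 3.14105228e+00, -4.77165470e-04,  1.78580398e-01]), 'ft_force': array([-0.94747779, -1.53061673,  4.98423843]), 'wrist_torque': array([-0.31199818,  0.11164501,  0.07710377]), 'grasp_force': 59.27362382411957, 'width': 8.649754676425236}
```

```bash
python3 -m handwheel '[{"xyz":[0,-0.4,0],"angular":[0,0,0],"claw":0},{"xyz":[0,-0.8,0],"angular":[0,0,0],"claw":0},{"xyz":[0,-0.8,0],"angular":[0,0,0],"claw":0},{"xyz":[0,-0.8,0],"angular":[0,0,0],"claw":0},{"xyz":[0,-0.7,0],"angular":[0,0,0],"claw":0}]'
python3 -m handwheel '[{"xyz":[0,0,0],"angular":[0,0,0],"claw":0},{"xyz":[0,0,0],"angular":[0,0,0],"claw":0}]'
```

```text
time_s: 19.73
eef_pos: [519.2, 14.5, 33.0]
tcp_rot: [3.141, -0.001, 0.179]
ft_force: [1.2, -5.2, 5.5]
width: 8.9
grasp_force: 59.4
time_s: 19.9
eef_pos: [518.9, 16.4, 33.0]
tcp_rot: [-3.141, -0.001, 0.18]
ft_force: [-0.3, -0.6, 6.4]
width: 8.7
grasp_force: 59.5
```

```bash
python3 -m handwheel '[{"xyz":[0,-0.5,0],"angular":[0,0,0],"claw":0},{"xyz":[0,-0.7,0],"angular":[0,0,0],"claw":0},{"xyz":[0,-0.7,0],"angular":[0,0,0],"claw":0},{"xyz":[0,-0.6,0],"angular":[0,0,0],"claw":0},{"xyz":[0,-0.5,0],"angular":[0,0,0],"claw":0}]'
python3 -m handwheel '[{"xyz":[0,0,0],"angular":[0,0,0],"claw":0},{"xyz":[0,0,0],"angular":[0,0,0],"claw":0},{"xyz":[0,0,0],"angular":[0,0,0],"claw":0}]'
cat >m.py <<'E'
from h import *
t,_=robot.grab_frame("top");p,_=robot.grab_frame("scene")
yv=np.array([-np.sin(.179),np.cos(.179)]);xv=np.array([yv[1],-yv[0]])
o=np.array([505.,93.])
for cam,q in(("top",t),("scene",p)):
    b,g,r=[q[...,i].astype(int) for i in range(3)];m=r-np.maximum(g,b)>25
    v,u=np.nonzero(m);P=(at_z(cam,np.c_[u,v],63)[:,:2]-o);X=P@xv;Y=P@yv
    k=(abs(X)<65)&(abs(Y)<20)
    for a in range(-60,61,10):
        j=k&(abs(X-a)<5)
        if j.sum(): print(cam,a,j.sum(),np.round([Y[j].mean(),Y[j].min(),Y[j].max()],1))
cv2.imwrite("pics/s7.png",np.hstack([cv2.resize(t[210:280,250:330],None,fx=5,fy=5,interpolation=2),cv2.resize(p[205:275,250:330],None,fx=5,fy=5,interpolation=2)]))
s=robot.read_state();print(s["eef_pos"],s["tcp_rot"],s["ft_force"],s["wrist_torque"])
E
python3 m.py
```

```text
time_s: 20.32
eef_pos: [513.8, 44.1, 33.0]
tcp_rot: [3.141, -0.001, 0.179]
ft_force: [2.3, -4.3, 6.6]
width: 8.6
grasp_force: 59.5
time_s: 20.57
eef_pos: [513.6, 45.4, 33.0]
tcp_rot: [-3.141, -0.001, 0.18]
ft_force: [-0.4, -1.6, 5.4]
width: 8.8
grasp_force: 59.5
scene -50 1 [-6.7 -6.7 -6.7]
scene -40 9 [-5.8 -9.1 -2.1]
scene -30 6 [-4.3 -6.  -2.7]
scene -20 6 [-3.7 -5.6 -2.3]
scene -10 6 [-4.6 -6.2 -2.5]
scene 0 5 [-3.9 -5.4 -2.1]
scene 10 6 [-4.3 -6.  -2.6]
scene 20 6 [-3.7 -5.6 -2.2]
scene 30 1 [-6.2 -6.2 -6.2]
scene 50 4 [-6.8 -9.4 -5. ]
scene 60 5 [-1.4 -8.5  9.5]
[513.53339319  45.40908435  32.95562901] [-3.14084552e+00 -6.36935697e-04  1.79903441e-01] [-0.97960315 -1.56829079  6.89628355] [-0.36134905 -0.05344245 -0.02280751]
```

View pics/s7.png

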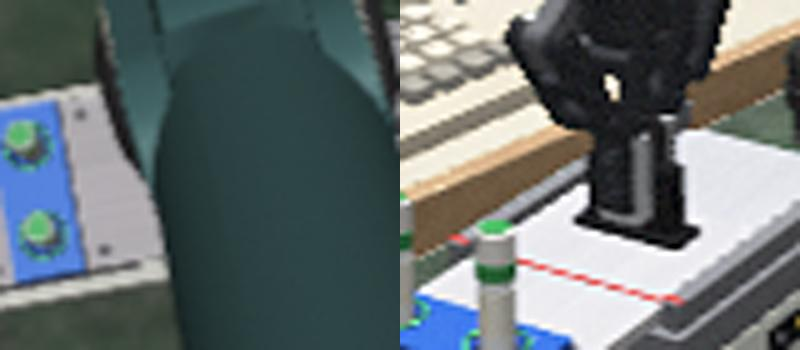

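```bash
python3 -m handwheel '[{"xyz":[0,-0.2,0],"angular":[0,0,0],"claw":0},{"xyz":[0,-0.2,0],"angular":[0,0,0],"claw":0},{"xyz":[0,0,0],"angular":[0,0,0],"claw":0},{"xyz":[0,0,0],"angular":[0,0,0],"claw":0},{"xyz":[0,0,0],"angular":[0,0,0],"claw":0}]'
cat >>m.py <<'E'
b,g,r=[p[...,i].astype(int) for i in range(3)];v,u=np.nonzero(r-np.maximum(g,b)>25)
P=at_z("scene",np.c_[u,v],67)[:,:2]-o;X=P@xv;Y=P@yv;k=(abs(abs(X)-49)<7)&(abs(Y)<8);print("ticks",[(int(a),int(c),round(x,1),round(y,1)) for a,c,x,y in zip(u[k],v[k],X[k],Y[k])])
E
python3 m.py
```

```text
time_s: 21.08
eef_pos: [513.0, 48.1, 33.0]
tcp_rot: [3.141, -0.001, 0.179]
ft_force: [-0.3, -5.5, 5.7]
width: 8.9
grasp_force: 59.5
scene -50 1 [-6.7 -6.7 -6.7]
scene -40 10 [-4.8 -9.1 -0.3]
scene -30 5 [-0.9 -2.7  0.6]
scene -20 6 [-1.6 -3.2  0.5]
scene -10 7 [-1.4 -3.4  0.9]
scene 0 6 [-1.1 -3.   0.3]
scene 10 6 [-1.3 -3.6  0.7]
scene 20 6 [-1.5 -3.2  0.6]
scene 30 2 [-1.3 -1.8 -0.9]
scene 50 5 [ -7.5 -10.4  -5. ]
scene 60 4 [-1.7 -8.5 15.8]
[513.04380978  48.09197371  32.98328974] [ 3.14114271e+00 -6.32304040e-04  1.79060708e-01] [ 0.29417412 -4.20486756  5.35344073] [-0.84040561 -0.17974947  0.02856323]
ticks [(259, 252, np.float64(54.6), np.float64(-0.0)), (260, 252, np.float64(53.0), np.float64(-1.0)), (261, 252, np.float64(51.4), np.float64(-2.0)), (262, 252, np.float64(49.7), np.float64(-2.9)), (263, 252, np.float64(48.1), np.float64(-3.9)), (261, 253, np.float64(48.8), np.float64(1.5)), (262, 253, np.float64(47.2), np.float64(0.5)), (263, 253, np.float64(45.6), np.float64(-0.4)), (303, 264, np.float64(-43.4), np.float64(-0.8)), (304, 264, np.float64(-44.9), np.float64(-1.7)), (305, 264, np.float64(-46.5), np.float64(-2.6)), (301, 265, np.float64(-42.4), np.float64(4.3)), (302, 265, np.float64(-44.0), np.float64(3.4)), (304, 265, np.float64(-47.1), np.float64(1.6)), (305, 265, np.float64(-48.6), np.float64(0.7)), (306, 265, np.float64(-50.1), np.float64(-0.2))]
```

```bash
python3 -m handwheel '[{"xyz":[0,-0.1,0],"angular":[0,0,0],"claw":0},{"xyz":[0,0,0],"angular":[0,0,0],"claw":0},{"xyz":[0,0,0],"angular":[0,0,0],"claw":0},{"xyz":[0,0,0],"angular":[0,0,0],"claw":0},{"xyz":[0,0,0],"angular":[0,0,0],"claw":0}]'
python3 m.py | grep -v ticks
python3 - <<'E'
from h import *
# levelness: plate-top heights inside and outside the edge
P,c,u=cloud("scene",230,200,345,285);o=np.array([505.,93.]);yv=np.array([-np.sin(.179),np.cos(.179)]);xv=np.array([yv[1],-yv[0]])
X=(P[:,:2]-o)@xv;Y=(P[:,:2]-o)@yv
for a in(-35,-25,-15,-5,5,15,25,35,100):
    j=(abs(X)<36)&(abs(Y-a)<5)&(abs(P[:,2]-63)<9)&(c.min(1)>120)
    if j.sum()>3: print(a,j.sum(),round(np.median(P[j,2]),1))
E
```

```text
time_s: 21.6
eef_pos: [512.9, 48.8, 33.0]
tcp_rot: [3.141, -0.001, 0.179]
ft_force: [0.9, -4.7, 5.2]
width: 8.8
grasp_force: 59.5
scene -50 1 [-6.7 -6.7 -6.7]
scene -40 11 [-4.  -9.1  1.1]
scene -30 6 [-0.6 -2.7  1. ]
scene -20 6 [-0.9 -2.8  1.4]
scene -10 6 [-1.  -2.5  0.9]
scene 0 6 [-0.4 -2.1  1.3]
scene 10 6 [-0.5 -2.6  1.1]
scene 20 6 [-0.7 -2.8  1.6]
scene 30 2 [-1.3 -1.8 -0.9]
scene 50 3 [-6.8 -9.4 -5. ]
scene 60 3 [-7.5 -8.5 -6.5]
[512.94375643  48.70934984  33.01536579] [ 3.14080661e+00 -6.47914343e-04  1.78686512e-01] [ 0.31301316 -6.20661157  7.07821482] [-1.02501418 -0.12441885 -0.01379211]
-35 72 63.7
-25 95 63.4
-15 84 63.5
-5 75 63.6
5 75 63.2
15 67 63.6
25 79 63.5
35 72 63.5
100 66 63.0
```

```bash
python3 -c "
from cell import robot
print(robot.finish_job())"
```

```text
the job is handed in; nothing more can be done
None
```

The job is handed in at about 22 s: the green-tagged vial is in the carrier and the red-tagged one in the reject block, and the carrier's red line measured within about 1 mm of the bed edge, with the plate level and still held down by its grip at about 5–7 N.

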